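# Tighten the recessed clamp nut of a display stand

### The arm

A 6-joint arm with a two-finger parallel gripper is mounted at the origin on a cart in front of the work surface, level with it; the furniture and walls round the work are solid. World frame = base frame: x ahead of the robot, y to its left, z up, the work surface at z = 0. Lengths are in m, angles in degrees, forces in N, time in s.
With the tool pointing down it reaches from about 0.25 to 0.725 m from the base axis. Payload 9.7 kg.
Tool frame: the origin (TCP) lies between the finger pads; the fingertips stand 19 mm ahead of it and the grasp point (between the pads) is the TCP; z points along the fingers, y is the line along which they close (so a half turn about z gives the same grasp; the last joint's range is limited). The gripper opens to 85 mm and grips with 20 to 120 N. Pads are 22 mm wide; open, the fingers measure 114 mm over their backs; the gripper's body (76 mm by 85 mm) begins 54 mm behind the grasp point. The pads swing forward as they close: fully open they stand 13 mm farther back than shut.
Start: joints at [-72.25, 4.979, 10.078, 95.1, 0, 90], TCP at [0.168, -0.524, 0.25] pointing down, gripper open.
Joint ranges: [-179.16, 179.16], [-48.56, 103.87], [-65.8, 70.77], [-126.05, 130.52], [-82.76, 87.17], [-180, 180]. Speed limits (degrees/s): [127.2, 127.2, 147.25, 180, 180, 180].

### API

Orientations are given as [roll, pitch, yaw] about the fixed x, y, z axes, in that order (R = Rz(yaw) Ry(pitch) Rx(roll)).
In Python, from workcell import telemetry, camera, calibration, workorder gives the robot as it stands.
- The arm moves only by the tool play_rows, never from a script. Its argument "increments" is a list of rows, each a list of 3 entries, a list of its own where there are three numbers: the shift along the tool's x, y, z in mm, then the turn, a rotation vector about the tool's x, y, z in degrees, then the closure, from 0 (fully open) to 1 (shut). In form: [[[x, y, z], [ax, ay, az], jaw], ...]. A call has 1 to 20 rows; each row is the pose to reach, as a shift and turn from the pose commanded when the call began, along the tool's axes at that moment; what a row does not reach only later rows make up. A row lasts 1/10 s, in which the tool goes at most 50 mm and 8.59 degrees, less where a joint would pass 70% of its speed; a pose out of reach is approached as far as the arm can. A call with a gripper value outside its range is refused whole. The fingers move at their own pace and stop on an object; "grip_force" is the grip in N (left out, the last holds). Time passes only in rows, so rows that repeat a pose let the fingers close. It gives the time, the measured TCP pose, the force, the opening and the grip force at its end, in the units of the state.
- telemetry.get_obs(): the state, without advancing time (a new reading comes with each control period).
- camera(name): name is "scene" or "top"; returns (picture, depth): 384x512x3 uint8, red, green, blue; 384x512 float32, m along the optical axis (not along the pixel's ray), 0 where there is no reading.
- calibration(name): a dict with "vertical_fov" (degrees; the focal length in pixels is half the picture's height over the tangent of half this angle, whatever the lens; pixels are square), "cx", "cy" (the principal point, pixels), "k1" (the pictures are not rectified: a ray, as slopes to the right and down, at radius r is drawn at 1 + k1 r^2 times it, then the intrinsics apply), "rvec" (rotation vector, rad) and "tvec" (3), from world to camera coordinates, as OpenCV has them. Camera axes: x right, y down, z forward; pixel columns grow to the right and rows downward; lengths in m; the calibration is good to about 2 mm. A picture is of the moment at which its call begins. calibration takes no time and is no camera call.
- workorder.job_done(): hands the job in; it is judged then, once.
The state is a dict: "time": time; "q": joint angles; "qd": joint speeds; "joint_efforts": joint torques, N m; "ee_pos": TCP position; "tcp_rot": TCP orientation; "wrist_force": force on the tool from outside, world axes, zero at the start; "torque": the same for the moment, N m; "opening": finger opening in m; "grasp_force": force on a finger pad.
Only numpy, scipy, OpenCV 4.12 (cv2) and the standard library are available. Lean on these libraries where they do the work, as an engineer would, in place of code of your own. Each camera call takes 0.05 s, during which the arm holds its last target. There are 200 camera calls.

### The job

The sample board on the display stand is loose. Take the T-handled socket key out of its wooden rest, seat it fully on the square nut at the bottom of the stand's bore and turn it clockwise just until the nut comes tight, without ramming the key down and without forcing it on so that the clamp twists askew. Let go and leave the key standing fully seated on the nut, and leave the candle, the soap and the matchbox where they are.

Things in the scene. Friction and masses are not known exactly. Their poses are not given: they have to be found in the camera images.
- stand: Fixed display stand: dark steel foot 135 x 110 x 22 mm and a square wooden post 70 x 70 mm, top 130 mm above the table, with a round bore straight down its middle: 37 mm wide to 59 mm deep, then a funnel, and 31 mm wide from 70 mm. A plywood board, 140 mm wide, top 125 mm above the table, stands at the post's +x face, the aluminium jaw behind it. Origin: on the bore's axis at table height; z up, x from the post to the board.
- bore_mouth (a point): Centre of the bore's mouth, on the top of the post, 130 mm above the table.
- jaw (a joint): Travel of the aluminium jaw that the nut draws towards the board, m: 0 = wide open, 0.005 = board pinched, nut at its stop. It starts at 0 to 0.0023.
- yoke (a joint): Twist of the clamp yoke (the brass bush under the nut with the two steel rods that carry the jaw) about the bore's axis, rad, 0 at the start. It stays put unless the stopped nut is forced on with more than about 0.3 N m; twisted past 0.15 rad the clamp is askew and spoilt.
- key: Loose T-handled socket key, 0.19 to 0.31 kg, 158 mm long, upright in the rest. Origin: centre of the socket's open lower end; z up the shaft. Socket 29 mm over its corners, square opening 17.6 mm wide, 22 mm deep, sides along x and y (fits the nut at every quarter turn). Shaft 12 mm in diameter. Seated, its origin is 28 mm above the table; standing unseated on the nut, 44 to 48 mm.
- key_bar (a point): Centre of the key's crossbar, 150 mm above the key's origin. The bar lies along the key's x: 80 mm long, 12 mm wide, 16 mm high. The key balances about 30 mm below this point and swings if gripped weakly or moved fast.
- key_mouth (a point): Centre of the socket's open lower end (the key's origin).
- rest: Fixed dark wooden block 75 x 75 x 55 mm with a round hole of 35 mm diameter, 45 mm deep, in which the key stands with its lower end 10 mm above the table. Origin: centre of the underside.
- candle: Candle in a round tin, 63 mm in diameter, 43 mm high. Origin: centre of the underside.
- soap: Wrapped bar of soap 51 x 75 x 25 mm. Origin: centre of the underside.
- matchbox: Matchbox 36 x 54 x 14 mm. Origin: centre of the underside.
- nut_tip (a point): Tapered tip (7 mm high) of the square nut (16 mm across flats) on the bore's axis, 51 mm above the table, 79 mm below the mouth. The nut's angle is not known: turn the key on it until it drops 16 to 20 mm. The nut then turns clockwise seen from above with about 0.09 N m, after up to 0.25 rad of play, by 0.6 to 1.1 rad, until it stops hard. The axes here are the stand's, not the nut's.
- nut_flange (a point): Centre of the round flange round the nut's foot, 28 mm above the table, on which a fully seated key rests.
Things that resemble listed ones, but are neither listed nor needed, are in the scene too. Leave any blue or orange look-alike of the key alone.

How it is judged:
By the outcome, as a careful person would: the job done as asked, in the order asked, and still so for the second after the job is handed in, with the robot touching nothing.
It also fails if it takes over 64 s, if anything falls off the work surface, if the arm or the gripper's body presses on something with over 40 N, if the wrist force passes 120 N, or if a joint passes its speed limit or range.

## Working session

There is one attempt and no reset: what is moved stays moved. The work goes in short steps, Python scripts to look and compute and a tool call to move; the robot and the scene stay as the last step left them, time stands still between calls to the robot, and variables do not carry over. Pictures are saved under pics/ and viewed, at most 10 in all, crops included, and the job is handed in when it is done.

Besides the shell and the picture viewer there is one more tool, called after "Request:" by a JSON object that holds its "name" and its "arguments", one argument or row to a line. play_rows: Moves the arm, as the interface text tells. Its arguments: {"type":"object","properties":{"increments":{"type":"array"},"grip_force":{"type":"number"}},"required":["increments"]}

```bash
ls; mkdir -p pics; cat > h.py <<'E'
import numpy as np, cv2
from workcell import telemetry, camera, calibration, workorder
def cal(n):
    c=calibration(n); f=192/np.tan(np.radians(c["vertical_fov"]/2))
    R=cv2.Rodrigues(np.array(c["rvec"],float))[0]; return c,f,R,np.array(c["tvec"],float).ravel()
def ray(n,u,v):
    c,f,R,t=cal(n); d=np.array([(u-c["cx"])/f,(v-c["cy"])/f]); s=d.copy()
    for _ in range(20): s=d/(1+c["k1"]*(s@s))
    return -R.T@t, R.T@np.array([s[0],s[1],1.])
def onz(n,u,v,z):
    o,d=ray(n,u,v); return o+d*(z-o[2])/d[2]
def dep(n,u,v,D):
    o,d=ray(n,u,v); return o+d*D[int(v),int(u)]
def proj(n,p):
    c,f,R,t=cal(n); q=R@np.array(p)+t; s=q[:2]/q[2]; s=s*(1+c["k1"]*(s@s)); return s*f+[c["cx"],c["cy"]]
def cloud(n,D):
    c,f,R,t=cal(n); v,u=np.mgrid[0:384,0:512]; d=np.stack([(u-c["cx"])/f,(v-c["cy"])/f],-1); s=d.copy()
    for _ in range(20): s=d/(1+c["k1"]*(s**2).sum(-1,keepdims=True))
    P=np.concatenate([s,np.ones((384,512,1))],-1)*D[...,None]; return (P-t)@R
E
python3 - <<'E'
from h import *
for n in("scene","top"):
    im,D=camera(n); np.savez(f"{n}0.npz",im=im,D=D); cv2.imwrite(f"pics/{n}0.png",cv2.resize(im[...,::-1],(800,600)))
    c=calibration(n); print(c, ray(n,256,192))
print(telemetry.get_obs())
E
```

```text
pics
{'vertical_fov': 42.309469522732584, 'cx': 257.6079050284509, 'cy': 193.52970227201763, 'k1': -0.16015629176306626, 'rvec': array([ 1.30657561, -2.25694374,  0.91160653]), 'tvec': array([0.21711654, 0.39807449, 1.39792523])} (array([-0.48726544,  0.52799676,  1.28202561]), array([ 0.60685315, -0.34334472, -0.71684285]))
{'vertical_fov': 51.899299782204245, 'cx': 256.18082089661516, 'cy': 186.56946982304837, 'k1': -0.008877903392164618, 'rvec': array([ 2.17586788, -2.16381361,  0.0914411 ]), 'tvec': array([-0.00818493,  0.49164551,  1.38330246])} (array([ 0.36149369, -0.01778547,  1.42278388]), array([ 0.07888221,  0.00915779, -0.99693701]))
{'time': 0.1, 'q': array([-7.22491512e+01,  5.00733654e+00,  1.00383220e+01,  9.50995675e+01,
        1.27654802e-03,  9.00025114e+01]), 'qd': array([-0.11625113, -0.10969565,  0.06673392,  0.01976768,  0.00554339,
       -0.03731165]), 'joint_efforts': array([ 7.27242405e-04, -5.21562552e+01,  4.65653229e+01,  1.60740840e-02,
        9.22454501e-05,  2.82497081e-05]), 'ee_pos': array([ 0.16763148, -0.52363445,  0.24965381]), 'tcp_rot': array([-1.79931418e+02, -1.27354104e-03,  1.77483359e+01]), 'wrist_force': array([-0.60020212,  0.22995901, -0.55317397]), 'torque': array([ 0.04205529,  0.02913417, -0.01986039]), 'grasp_force': 0.0, 'opening': 0.08530119005347915}
```

View pics/top0.png

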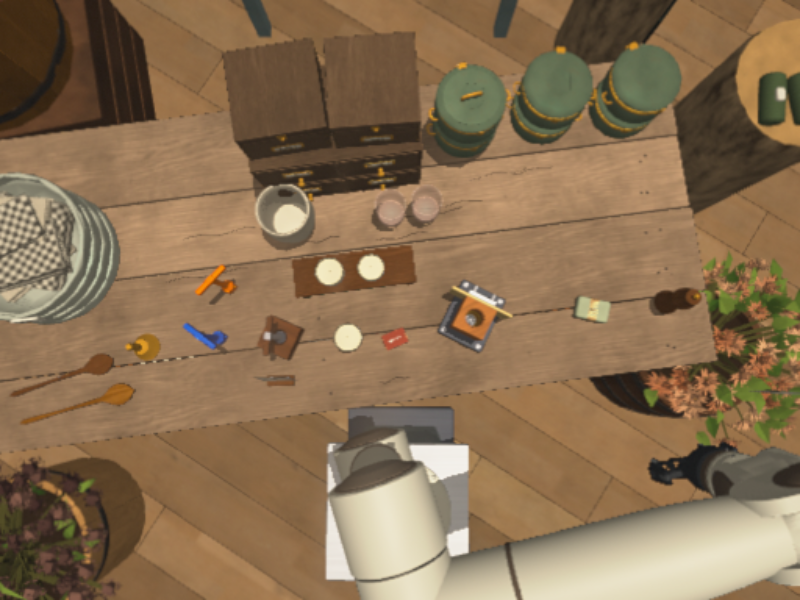

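View pics/scene0.png

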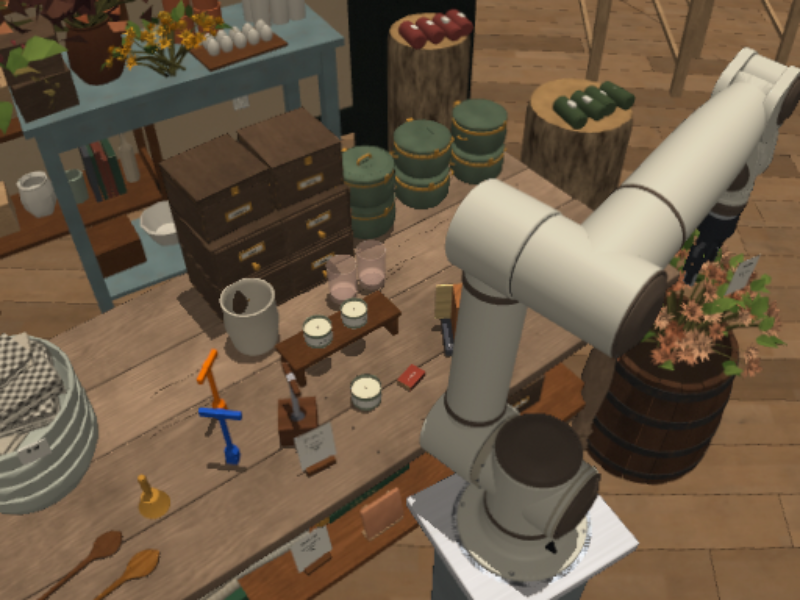

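Top view: the rest with the grey key is at about (280,337), the stand at (474,318), the candle at (348,337), the matchbox at (395,338) and the soap at (592,308). The key candidates are orange (215,283), blue (205,335), both look-alikes lying on stands or the table, and the steel one in the dark wooden rest (275,335). Only the steel one fits the description. I'll confirm it in a crop and measure it.

```bash
python3 - <<'E'
from h import *
t=np.load("top0.npz"); s=np.load("scene0.npz")
a=cv2.resize(t["im"][190:245,150:210],(400,367),interpolation=cv2.INTER_CUBIC)
b=cv2.resize(t["im"][170:230,270:335],(400,369),interpolation=cv2.INTER_CUBIC)[:367]
c=cv2.resize(s["im"][225:295,165:235],(367,230),interpolation=cv2.INTER_CUBIC)
c=cv2.resize(s["im"][228:292,160:230],(400,366),interpolation=cv2.INTER_CUBIC)
row=np.hstack([a,b]); c2=np.zeros((230,800,3),np.uint8); c2[:, :251]=cv2.resize(c,(251,230))
cv2.imwrite("pics/crop1.png",np.vstack([row,c2])[...,::-1])
P=cloud("top",t["D"]); np.save("P.npy",P)
for nm,(u0,u1,v0,v1) in dict(rest=(160,200,195,235),stand=(275,335,175,228)).items():
    Q=P[v0:v1,u0:u1]; print(nm); print((Q[::2,::2,2]*1000).astype(int))
E
```

```text
rest
[[   1   -3   -1    2   -2    0   -2    0    0    1   -2    0    2    1
     0    3    0   -4   -3    0]
 [   0   -1    7    3    2    0    5    1   -1    1    2   -1    0    3
     3   -1    2    3   -6    4]
 [  10   -4    0    1   -1    0    0    9    0    3   -3    0   -1   -2
     0    2    2    0    6    1]
 [   5    3    0    3    0    0    0    2    4   -4    0    2    1   -3
    -2    0    2   -5   -6   -1]
 [   0    0   -1    0    0   -3  169  167   52   32    0    1    2    0
     3   -1   -3    0    2    2]
 [  -1    1    0   -2    0    0  166  164   55   55   56   48    0    0
     0    0   -2    3    4    0]
 [   6    2    1    0    1  164  167  161   54   56   50   55   50   56
     0    0    0    0   -3    2]
 [   0    0    1    7    1  172  174  158   54   57   54   58   55   55
    59   56    6    3    1   -5]
 [  -4   -3   -1   -1    5  166  167   50   51   22    8   53   58   58
    54   57   52   10   -5    0]
 [   0    1    0   -1   55  166  168  151   41   49   43   35   54   55
    57   54   34    3    0    0]
 [  -8   -1    2    2   60  166  169  148  11
[... 4551 characters left out ...]
 19   18    0   -2    3    5    0    0    2    1    1    6
    -4    1]
 [   1    3    2    0    4    2    0    3    0    0   -1   -2   23   21
    22   24   21   22    0    4   -3    0    0   -1   -3   -1    1    0
     1    0]
 [   2   -3    0    0   -3    0   -2    0    3   -2    3    2   -2    0
    17   21   24   -1    0    3    1    1   -3    0   -4    0    3   -2
     2   -2]
 [   1    1   -3   -5   -5   -3   -2   -5    0   -2   -3    3    3    4
    -2    0   14    5    4    0    2   -1    0    1    0    4    1   -1
     0   -1]
 [   1    1   -6    0    5    4    0    1    1    4    3   -1    3    0
     0    4    0    3   -1   -2    0    1    7   -2   -3   -6    3   -3
    -3    4]]
```

View pics/crop1.png

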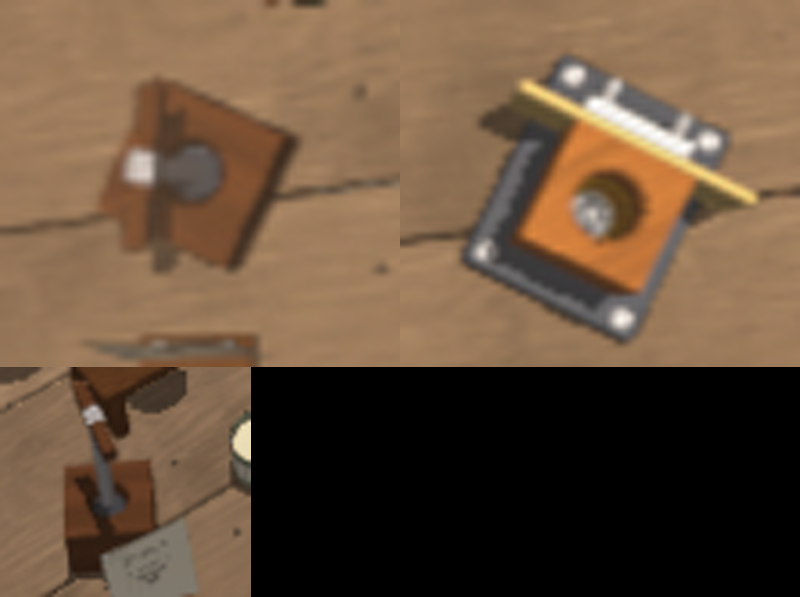

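```bash
python3 - <<'E'
from h import *
P=np.load("P.npy"); t=np.load("top0.npz"); im=t["im"].astype(int)
def reg(u0,u1,v0,v1,z0,z1):
    m=np.zeros(P.shape[:2],bool); m[v0:v1,u0:u1]=1; return m&(P[...,2]>z0)&(P[...,2]<z1)
def rect(n,m,z):
    c=max(cv2.findContours(m.astype(np.uint8),0,1)[0],key=len).reshape(-1,2)
    pts=np.array([onz(n,u,v,z)[:2] for u,v in c])*1000
    r=cv2.minAreaRect(pts.astype(np.float32)); print("centre",np.round(r[0],1),"size",np.round(r[1],1),"ang",round(r[2],1)); return pts
print("bar"); rect("top",reg(160,200,195,235,.155,.18),.168)
print("rest top"); rect("top",reg(160,200,195,240,.045,.065),.055)
m=reg(275,335,175,228,.117,.14)&(im[...,0]-im[...,2]>90)&(im[...,1]<150)
print("post"); rect("top",m,.13)
# bore: pixels inside post below 0.12 -> hull of mouth
f=cv2.morphologyEx(m.astype(np.uint8),cv2.MORPH_CLOSE,np.ones((15,15)))
b=(reg(275,335,175,228,-.01,.115)&(f>0)).astype(np.uint8)
n,l,st,ce=cv2.connectedComponentsWithStats(b); k=1+np.argmax(st[1:,4]); print(st[k],ce[k]); rect("top",l==k,.13)
print("foot");rect("top",reg(275,335,175,228,.014,.14),.022)
m2=reg(275,340,170,235,.01,.14)
for name,(u,v) in dict(candle=(223,216),match=(253,217),soap=(379,197)).items(): print(name,onz("top",u,v,.03))
E
```

```text
bar
centre [387.5 263.3] size [14.7 79.7] ang 84.3
rest top
centre [386.8 262.6] size [74.7 75.3] ang 66.6
post
centre [ 427.8 -161.5] size [70.1 67.8] ang 63.5
[299 198  10  11  91] [303.43956044 203.08791209]
centre [ 428.5 -161.7] size [29.5 32.9] ang 89.8
foot
centre [ 436.3 -173. ] size [148.9 132.6] ang 63.5
candle [0.38625099 0.11079364 0.03      ]
match [0.38335752 0.00504286 0.03      ]
soap [ 0.45626846 -0.4393956   0.03      ]
```

```bash
cat >> h.py <<'E'
from scipy.spatial.transform import Rotation as Ro
def go(pos,yaw,frm=None):
    "shift mm and turn deg in tool axes from measured pose (or frm=(pos,rpy)) to pos mm, tool straight down at yaw"
    o=telemetry.get_obs(); p,r=frm or (np.array(o["ee_pos"])*1000,o["tcp_rot"])
    R0=Ro.from_euler("xyz",r,degrees=True); R1=Ro.from_euler("xyz",[180,0,yaw],degrees=True)
    print("shift",np.round(R0.inv().apply(np.array(pos)-p),1),"turn",np.round((R0.inv()*R1).as_rotvec(degrees=True),1))
def st():
    o=telemetry.get_obs(); print(*[f"{k}:{np.round(o[k],3 if k!='ee_pos' else 4)}" for k in("time","q","ee_pos","tcp_rot","wrist_force","torque","opening","grasp_force")])
E
python3 - <<'E'
from h import *
P=np.load("P.npy"); Q=P[195:235,160:200].reshape(-1,3); Q=Q[(Q[:,2]>.16)&(Q[:,2]<.18)]
print(len(Q),Q.mean(0),np.median(Q[:,2]))
w=np.linalg.svd((Q-Q.mean(0))[:,:2])[2][0]; print("bar yaw",np.degrees(np.arctan2(w[1],w[0])))
s=np.load("scene0.npz")
for e in(-.04,0,.04): print(proj("scene",[.387+e*np.cos(np.radians(-5.7)),.263+e*np.sin(np.radians(-5.7)),.160])*800/512)
go([387,263,250],-5.7,(np.array([168,-524,250.]),[180,0,17.75]))
E
```

```text
108 [0.38688321 0.26334065 0.16732346] 0.16737644424095172
bar yaw 174.90279274695595
[299.2843557 393.9238533]
[292.23853218 378.12595603]
[285.45307695 362.86218301]
shift [ 448.5 -682.8   -0. ] turn [-0.  -0.  23.4]
```

Request:
{"name": "play_rows", "arguments": {
  "increments": [
    [[448.5,-682.8,0],[0,0,23.2],0.3],
    [[448.5,-682.8,0],[0,0,23.2],0.3],
    [[448.5,-682.8,0],[0,0,23.2],0.3],
    [[448.5,-682.8,0],[0,0,23.2],0.3],
    [[448.5,-682.8,0],[0,0,23.2],0.3],
    [[448.5,-682.8,0],[0,0,23.2],0.3],
    [[448.5,-682.8,0],[0,0,23.2],0.3],
    [[448.5,-682.8,0],[0,0,23.2],0.3],
    [[448.5,-682.8,0],[0,0,23.2],0.3],
    [[448.5,-682.8,0],[0,0,23.2],0.3],
    [[448.5,-682.8,0],[0,0,23.2],0.3],
    [[448.5,-682.8,0],[0,0,23.2],0.3],
    [[448.5,-682.8,0],[0,0,23.2],0.3],
    [[448.5,-682.8,0],[0,0,23.2],0.3],
    [[448.5,-682.8,0],[0,0,23.2],0.3],
    [[448.5,-682.8,0],[0,0,23.2],0.3],
    [[448.5,-682.8,0],[0,0,23.2],0.3],
    [[448.5,-682.8,0],[0,0,23.2],0.3],
    [[448.5,-682.8,0],[0,0,23.2],0.3],
    [[448.5,-682.8,0],[0,0,23.2],0.3]
  ],
  "grip_force": 80
}}

```text
time: 2.1
ee_pos: [0.3638, -0.007, 0.2503]
tcp_rot: [-177.9, 0.1, -2.6]
wrist_force: [0.2, -0.6, 0.2]
opening: 0.0598
grasp_force: 0.0
```

```bash
python3 - <<'E'
from h import *
st(); go([387,263,250],-5.4)
im,D=camera("scene"); cv2.imwrite("pics/s1.png",cv2.resize(im[...,::-1][170:330,120:330],(790,600)))
E
```

```text
time:2.1 q:[ -2.64  -20.191 -12.394  97.849   2.107 179.943] ee_pos:[ 0.3638 -0.007   0.2503] tcp_rot:[-1.77893e+02  5.00000e-02 -2.58300e+00] wrist_force:[ 0.247 -0.647  0.169] torque:[ 0.001 -0.036  0.004] opening:0.06 grasp_force:0.0
shift [  11.  -270.6   10.3] turn [-2.1  0.1  2.8]
```

View pics/s1.png

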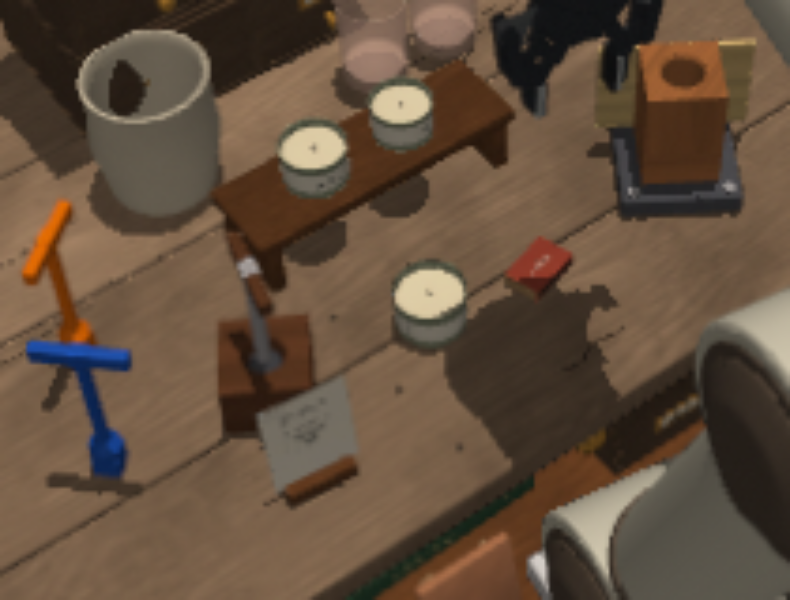

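The view shows the key in the rest at (250,290) and the stand at (680,110). The last joint hit its limit because q6 = q1 + 180 − yaw, so I'll use the half-turned grasp at yaw ≈ 174.5.

Request:
{"name": "play_rows", "arguments": {
  "increments": [
    [[0,-20,3],[0,0,-8],0.3],
    [[0,-45,3],[0,0,-16],0.3],
    [[2,-70,3],[0,0,-24],0.3],
    [[3,-95,4],[0,0,-32],0.3],
    [[4,-120,4],[0,0,-40],0.3],
    [[5,-145,5],[0,0,-48],0.3],
    [[6,-170,6],[0,0,-56],0.3],
    [[7,-195,7],[0,0,-64],0.3],
    [[8,-220,8],[0,0,-72],0.3],
    [[9,-240,9],[0,0,-80],0.3],
    [[10,-255,10],[0,0,-88],0.3],
    [[11,-265,10],[0,0,-96],0.3],
    [[11,-270,10],[0,0,-104],0.3],
    [[11,-270,10],[0,0,-112],0.3],
    [[11,-270,10],[0,0,-112],0.3]
  ]
}}

```text
time: 3.65
ee_pos: [0.3866, 0.2627, 0.2502]
tcp_rot: [179.3, -2.0, 109.6]
wrist_force: [-0.2, -0.4, 0.8]
opening: 0.06
grasp_force: 0.0
```

```bash
python3 - <<'E'
from h import *
st(); go([387,263,250],174.5)
E
```

```text
time:3.65 q:[ 33.208  -7.434  -2.154  94.101   1.74  103.649] ee_pos:[0.3866 0.2627 0.2502] tcp_rot:[179.265  -1.969 109.589] wrist_force:[-0.202 -0.437  0.768] torque:[ 0.003  0.01  -0.022] opening:0.06 grasp_force:0.0
shift [0.1 0.5 0.2] turn [  1.8  -1.3 -64.9]
```

Request:
{"name": "play_rows", "arguments": {
  "increments": [
    [[0,0,0],[0.2,-0.2,-8],0.3],
    [[0,0,0],[0.4,-0.3,-16],0.3],
    [[0,0,0],[0.7,-0.5,-24],0.3],
    [[0,0,0],[0.9,-0.6,-32],0.3],
    [[0,0,0],[1.1,-0.8,-40],0.3],
    [[0,0,0],[1.3,-0.9,-48],0.3],
    [[0,0.3,0],[1.6,-1.1,-56],0.3],
    [[0.1,0.5,0.2],[1.8,-1.3,-64.9],0.3],
    [[0.1,0.5,0.2],[1.8,-1.3,-64.9],0.3],
    [[0.1,0.5,0.2],[1.8,-1.3,-64.9],0.3]
  ]
}}

```text
time: 4.65
ee_pos: [0.3871, 0.2627, 0.2501]
tcp_rot: [180.0, -0.0, 174.0]
wrist_force: [0.5, -0.2, 0.1]
opening: 0.0599
grasp_force: 0.0
```

```bash
python3 - <<'E'
from h import *
st(); go([387,263,161],174.5)
E
```

```text
time:4.65 q:[ 3.4144e+01 -6.2010e+00 -1.0290e+00  9.5199e+01  3.7000e-02  4.0178e+01] ee_pos:[0.3871 0.2627 0.2501] tcp_rot:[ 1.79989e+02 -4.40000e-02  1.73965e+02] wrist_force:[ 0.481 -0.214  0.092] torque:[ 0.03   0.049 -0.026] opening:0.06 grasp_force:0.0
shift [ 0.1  0.2 89.1] turn [ 0.  -0.  -0.5]
```

Request:
{"name": "play_rows", "arguments": {
  "increments": [
    [[0,0,20],[0,0,0],0.3],
    [[0,0,45],[0,0,0],0.3],
    [[0,0,65],[0,0,-0.3],0.3],
    [[0,0,80],[0,0,-0.5],0.3],
    [[0,0.2,88],[0,0,-0.5],0.3],
    [[0,0.2,89],[0,0,-0.5],0.3],
    [[0,0.2,89],[0,0,-0.5],0.6],
    [[0,0.2,89],[0,0,-0.5],0.8],
    [[0,0.2,89],[0,0,-0.5],1],
    [[0,0.2,89],[0,0,-0.5],1],
    [[0,0.2,89],[0,0,-0.5],1],
    [[0,0.2,89],[0,0,-0.5],1],
    [[0,0.2,89],[0,0,-0.5],1],
    [[0,0.2,89],[0,0,-0.5],1]
  ],
  "grip_force": 90
}}

```text
time: 6.05
ee_pos: [0.3875, 0.2633, 0.1619]
tcp_rot: [179.9, 0.0, 174.8]
wrist_force: [0.3, 1.2, 5.4]
opening: 0.0103
grasp_force: 88.8
```

```bash
python3 - <<'E'
from h import *
st()
E
```

```text
time:6.05 q:[ 3.4180e+01 -7.1150e+00 -1.1614e+01  8.5435e+01  3.4000e-02  3.9342e+01] ee_pos:[0.3875 0.2633 0.1619] tcp_rot:[1.79932e+02 3.00000e-02 1.74839e+02] wrist_force:[0.33  1.219 5.371] torque:[0.115 0.007 0.003] opening:0.01 grasp_force:88.762
```

Request:
{"name": "play_rows", "arguments": {
  "increments": [
    [[0,0,-5],[0,0,0],1],
    [[0,0,-15],[0,0,0],1],
    [[0,0,-30],[0,0,0],1],
    [[0,0,-48],[0,0,0],1],
    [[0,0,-66],[0,0,0],1],
    [[0,0,-84],[0,0,0],1],
    [[0,0,-102],[0,0,0],1],
    [[0,0,-120],[0,0,0],1],
    [[0,0,-132],[0,0,0],1],
    [[0,0,-138],[0,0,0],1],
    [[0,0,-140],[0,0,0],1],
    [[0,0,-140],[0,0,0],1]
  ]
}}

```text
time: 7.25
ee_pos: [0.3872, 0.263, 0.3008]
tcp_rot: [-180.0, -0.1, 174.8]
wrist_force: [0.2, -0.4, -1.9]
opening: 0.0104
grasp_force: 87.8
```

```bash
python3 - <<'E'
from h import *
st(); go([428.2,-161.6,302],174.8)
E
```

```text
time:7.25 q:[ 3.41690e+01 -4.70200e+00  6.06200e+00  1.00823e+02  2.90000e-02
  3.93310e+01] ee_pos:[0.3872 0.263  0.3008] tcp_rot:[-1.79985e+02 -6.40000e-02  1.74838e+02] wrist_force:[ 0.187 -0.437 -1.935] torque:[-0.008 -0.039  0.025] opening:0.01 grasp_force:87.846
shift [ -79.  -419.2   -1.2] turn [-0.  -0.1  0. ]
```

Request:
{"name": "play_rows", "arguments": {
  "increments": [
    [[-1,-6,0],[0,0,0],1],
    [[-4,-20,0],[0,0,0],1],
    [[-8,-42,0],[0,0,0],1],
    [[-13,-70,0],[0,0,0],1],
    [[-19,-102,0],[0,0,0],1],
    [[-26,-136,0],[0,0,0],1],
    [[-32,-171,-1],[0,0,0],1],
    [[-39,-206,-1],[0,0,0],1],
    [[-45,-241,-1],[0,0,0],1],
    [[-52,-276,-1],[0,0,0],1],
    [[-58,-310,-1],[0,0,0],1],
    [[-64,-342,-1],[0,0,0],1],
    [[-70,-370,-1],[0,0,0],1],
    [[-74,-394,-1],[0,0,0],1],
    [[-77,-409,-1],[0,0,0],1],
    [[-79,-417,-1],[0,0,0],1],
    [[-79,-419,-1],[0,0,0],1],
    [[-79,-419,-1],[0,0,0],1],
    [[-79,-419,-1],[0,0,0],1],
    [[-79,-419,-1],[0,0,0],1]
  ]
}}

```text
time: 9.25
ee_pos: [0.4282, -0.1608, 0.3021]
tcp_rot: [180.0, -0.0, 174.9]
wrist_force: [0.9, 0.5, -2.2]
opening: 0.0105
grasp_force: 87.9
```

```bash
python3 - <<'E'
from h import *
st(); go([428.2,-161.6,302],174.8)
im,D=camera("scene"); np.savez("scene2.npz",im=im,D=D)
u,v=proj("scene",[.428,-.1616,.15]).astype(int); print(u,v); u0,v0=u-50,v-45
for z in(.302,.152,.13): print(z,(proj("scene",[.4282,-.1616,z])-[u0,v0])*8)
cv2.imwrite("pics/s2.png",cv2.resize(im[...,::-1][v0:v0+75,u0:u0+100],(800,600),interpolation=cv2.INTER_CUBIC))
E
```

```text
time:9.25 q:[-2.05810e+01 -6.11300e+00  4.91700e+00  1.01055e+02 -1.00000e-03
 -1.54760e+01] ee_pos:[ 0.4282 -0.1608  0.3021] tcp_rot:[ 1.79994e+02 -2.40000e-02  1.74895e+02] wrist_force:[ 0.918  0.541 -2.197] torque:[-0.027  0.027 -0.033] opening:0.011 grasp_force:87.941
shift [-0.1 -0.8  0.1] turn [ 0.  -0.   0.1]
302 183
0.302 [425.82765905  82.47432032]
0.152 [401.16181239 364.16431355]
0.13 [397.77040587 402.39103417]
```

View pics/s2.png

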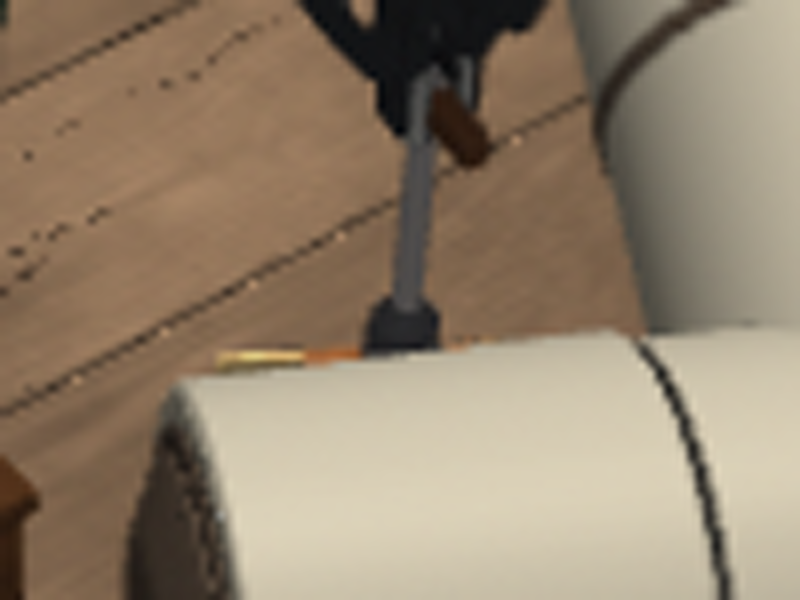

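Key hangs upright: the socket at (403,340) in the crop against a predicted (401,~345), so it sits over the bore axis. I'll descend into the wide bore.

Request:
{"name": "play_rows", "arguments": {
  "increments": [
    [[0,-0.8,3],[0,0,0],1],
    [[0,-0.8,9],[0,0,0],1],
    [[0,-0.8,16],[0,0,0],1],
    [[0,-0.8,23],[0,0,0],1],
    [[0,-0.8,30],[0,0,0],1],
    [[0,-0.8,37],[0,0,0],1],
    [[0,-0.8,44],[0,0,0],1],
    [[0,-0.8,51],[0,0,0],1],
    [[0,-0.8,58],[0,0,0],1],
    [[0,-0.8,65],[0,0,0],1],
    [[0,-0.8,70],[0,0,0],1],
    [[0,-0.8,72],[0,0,0],1],
    [[0,-0.8,72],[0,0,0],1]
  ]
}}

```text
time: 10.6
ee_pos: [0.428, -0.1622, 0.2297]
tcp_rot: [180.0, -0.1, 174.8]
wrist_force: [-0.5, -0.4, -1.8]
opening: 0.0101
grasp_force: 87.9
```

```bash
python3 - <<'E'
from h import *
st(); go([428.2,-161.6,230],174.8)
E
```

```text
time:10.6 q:[-2.0748e+01 -7.9360e+00 -4.8520e+00  9.3139e+01 -7.0000e-03 -1.5587e+01] ee_pos:[ 0.428  -0.1622  0.2297] tcp_rot:[ 1.79992e+02 -5.60000e-02  1.74839e+02] wrist_force:[-0.485 -0.418 -1.789] torque:[-0.01   0.035  0.005] opening:0.01 grasp_force:87.941
shift [-0.1  0.6 -0.3] turn [ 0.  -0.1  0. ]
```

Request:
{"name": "play_rows", "arguments": {
  "increments": [
    [[0,0.3,3],[0,0,0],1],
    [[0,0.3,6],[0,0,0],1],
    [[0,0.3,9],[0,0,0],1],
    [[0,0.3,12],[0,0,0],1],
    [[0,0.3,15],[0,0,0],1],
    [[0,0.3,18],[0,0,0],1],
    [[0,0.3,21],[0,0,0],1],
    [[0,0.3,23],[0,0,0],1],
    [[0,0.3,23],[0,0,0],1]
  ]
}}

```text
time: 11.5
ee_pos: [0.428, -0.1618, 0.2066]
tcp_rot: [180.0, -0.1, 174.8]
wrist_force: [-0.2, -0.5, -1.6]
opening: 0.0105
grasp_force: 87.9
```

```bash
python3 - <<'E'
from h import *
st(); go([428.2,-161.8,204],174.8)
E
```

```text
time:11.5 q:[-2.0708e+01 -8.2630e+00 -7.7020e+00  9.0625e+01 -4.0000e-03 -1.5549e+01] ee_pos:[ 0.428  -0.1618  0.2066] tcp_rot:[ 1.79987e+02 -6.30000e-02  1.74841e+02] wrist_force:[-0.169 -0.5   -1.607] torque:[ 0.06   0.007 -0.012] opening:0.01 grasp_force:87.901
shift [-0.2  0.   2.6] turn [ 0.  -0.1  0. ]
```

Request:
{"name": "play_rows", "arguments": {
  "increments": [
    [[0,0,1.5],[0,0,0],1],
    [[0,0,3],[0,0,0],1],
    [[0,0,4.5],[0,0,0],1],
    [[0,0,6],[0,0,0],1],
    [[0,0,7],[0,0,0],1],
    [[0,0,7],[0,0,0],1]
  ]
}}

```text
time: 12.1
ee_pos: [0.4281, -0.1619, 0.1998]
tcp_rot: [180.0, -0.0, 174.8]
wrist_force: [-0.5, 0.0, -2.9]
opening: 0.0103
grasp_force: 87.9
```

```bash
python3 - <<'E'
from h import *
st()
E
```

```text
time:12.1 q:[-2.0711e+01 -8.3370e+00 -8.5210e+00  8.9865e+01 -6.0000e-03 -1.5549e+01] ee_pos:[ 0.4281 -0.1619  0.1998] tcp_rot:[ 1.79992e+02 -4.90000e-02  1.74838e+02] wrist_force:[-0.52   0.038 -2.913] torque:[-0.012 -0.005 -0.021] opening:0.01 grasp_force:87.899
```

Request:
{"name": "play_rows", "arguments": {
  "increments": [
    [[0,0,0.7],[0,0,0],1],
    [[0,0,1.4],[0,0,0],1],
    [[0,0,2.0],[0,0,0],1],
    [[0,0,2.0],[0,0,0],1]
  ]
}}

```text
time: 12.5
ee_pos: [0.4281, -0.1619, 0.1979]
tcp_rot: [180.0, -0.0, 174.8]
wrist_force: [-0.1, 0.7, -2.4]
opening: 0.0103
grasp_force: 87.9
```

Request:
{"name": "play_rows", "arguments": {
  "increments": [
    [[0,0,0.7],[0,0,0],1],
    [[0,0,1.4],[0,0,0],1],
    [[0,0,1.4],[0,0,0],1]
  ]
}}

```text
time: 12.8
ee_pos: [0.4281, -0.1619, 0.1964]
tcp_rot: [180.0, -0.0, 174.8]
wrist_force: [-0.4, 0.1, -2.3]
opening: 0.0103
grasp_force: 87.9
```

Request:
{"name": "play_rows", "arguments": {
  "increments": [
    [[0,0,0.7],[0,0,0],1],
    [[0,0,1.4],[0,0,0],1],
    [[0,0,1.4],[0,0,0],1]
  ]
}}

```text
time: 13.1
ee_pos: [0.4282, -0.1619, 0.1956]
tcp_rot: [-180.0, 0.0, 174.8]
wrist_force: [-0.5, -0.8, 2.1]
opening: 0.0104
grasp_force: 88.6
```

```bash
python3 - <<'E'
from h import *
st()
E
```

```text
time:13.1 q:[-2.0711e+01 -8.4040e+00 -9.0420e+00  8.9355e+01 -8.0000e-03 -1.5549e+01] ee_pos:[ 0.4282 -0.1619  0.1956] tcp_rot:[-1.79990e+02  5.00000e-03  1.74838e+02] wrist_force:[-0.526 -0.808  2.136] torque:[0.047 0.07  0.002] opening:0.01 grasp_force:88.634
```

Request:
{"name": "play_rows", "arguments": {
  "increments": [
    [[0,0,0.5],[0,0,4],1],
    [[0,0,0.5],[0,0,8],1],
    [[0,0,0.5],[0,0,12],1],
    [[0,0,0.5],[0,0,16],1],
    [[0,0,0.5],[0,0,16],1]
  ]
}}

```text
time: 13.6
ee_pos: [0.4282, -0.1618, 0.195]
tcp_rot: [180.0, -0.0, 158.8]
wrist_force: [-0.7, 0.9, 2.1]
opening: 0.0105
grasp_force: 88.6
```

```bash
python3 - <<'E'
from h import *
st()
E
```

```text
time:13.6 q:[-2.0707e+01 -8.4010e+00 -9.1100e+00  8.9303e+01  1.6000e-02  5.0700e-01] ee_pos:[ 0.4282 -0.1618  0.195 ] tcp_rot:[ 1.79984e+02 -1.20000e-02  1.58786e+02] wrist_force:[-0.667  0.902  2.139] torque:[ 0.382 -0.011  0.021] opening:0.01 grasp_force:88.557
```

Request:
{"name": "play_rows", "arguments": {
  "increments": [
    [[0,0,0.3],[0,0,4],1],
    [[0,0,0.3],[0,0,8],1],
    [[0,0,0.3],[0,0,12],1],
    [[0,0,0.3],[0,0,12],1]
  ]
}}

```text
time: 14.0
ee_pos: [0.4281, -0.1618, 0.194]
tcp_rot: [-180.0, -0.1, 146.9]
wrist_force: [0.8, 0.2, -3.0]
opening: 0.0102
grasp_force: 87.9
```

Request:
{"name": "play_rows", "arguments": {
  "increments": [
    [[0,0,0.3],[0,0,4],1],
    [[0,0,0.3],[0,0,8],1],
    [[0,0,0.3],[0,0,12],1],
    [[0,0,0.3],[0,0,12],1]
  ]
}}

```text
time: 14.4
ee_pos: [0.4282, -0.1617, 0.1939]
tcp_rot: [180.0, -0.1, 135.0]
wrist_force: [0.8, 2.0, -1.9]
opening: 0.0102
grasp_force: 87.9
```

```bash
python3 - <<'E'
from h import *
st()
E
```

```text
time:14.4 q:[-2.0701e+01 -8.3810e+00 -9.2160e+00  8.9216e+01  2.4000e-02  2.4327e+01] ee_pos:[ 0.4282 -0.1617  0.1939] tcp_rot:[ 1.79999e+02 -5.60000e-02  1.34972e+02] wrist_force:[ 0.753  1.994 -1.921] torque:[ 0.504 -0.345  0.083] opening:0.01 grasp_force:87.924
```

It dropped near yaw 147 and the torque is now about 0.08 N m, so the socket has engaged. I'll ease back a few degrees and lower it.

Request:
{"name": "play_rows", "arguments": {
  "increments": [
    [[0,0,0],[0,0,-3],1],
    [[0,0,0.5],[0,0,-6],1],
    [[0,0,1.5],[0,0,-6],1],
    [[0,0,2.5],[0,0,-6],1],
    [[0,0,3.5],[0,0,-6],1],
    [[0,0,4],[0,0,-6],1]
  ]
}}

```text
time: 15.0
ee_pos: [0.4281, -0.1618, 0.1899]
tcp_rot: [-180.0, -0.0, 140.8]
wrist_force: [1.1, 1.2, -0.1]
opening: 0.0101
grasp_force: 88.1
```

```bash
python3 - <<'E'
from h import *
st()
E
```

```text
time:15.0 q:[-20.709  -8.417  -9.68   88.78    0.     18.449] ee_pos:[ 0.4281 -0.1618  0.1899] tcp_rot:[-1.79987e+02 -4.00000e-02  1.40842e+02] wrist_force:[ 1.125  1.206 -0.077] torque:[ 0.454 -0.418 -0.003] opening:0.01 grasp_force:88.099
```

Request:
{"name": "play_rows", "arguments": {
  "increments": [
    [[0,0.4,0.5],[0,0,0],1],
    [[0,0.7,1.5],[0,0,0],1],
    [[0,0.7,2.5],[0,0,0],1],
    [[0,0.7,3.5],[0,0,0],1],
    [[0,0.7,4.5],[0,0,0],1],
    [[0,0.7,5],[0,0,0],1]
  ]
}}

```text
time: 15.6
ee_pos: [0.4285, -0.1614, 0.1849]
tcp_rot: [-180.0, -0.0, 140.8]
wrist_force: [0.2, 0.8, -1.2]
opening: 0.0105
grasp_force: 88.0
```

```bash
python3 - <<'E'
from h import *
st()
E
```

```text
time:15.6 q:[-2.0629e+01 -8.4160e+00 -1.0235e+01  8.8233e+01 -1.2000e-02  1.8532e+01] ee_pos:[ 0.4285 -0.1614  0.1849] tcp_rot:[-1.79973e+02 -4.50000e-02  1.40838e+02] wrist_force:[ 0.16   0.762 -1.238] torque:[ 0.144 -0.12  -0.028] opening:0.011 grasp_force:88.02
```

Side load fell. I'll keep going, gently, towards the flange (expected at TCP ≈ 176–180).

Request:
{"name": "play_rows", "arguments": {
  "increments": [
    [[0,0.2,1],[0,0,0],1],
    [[0,0.2,2],[0,0,0],1],
    [[0,0.2,3],[0,0,0],1],
    [[0,0.2,4],[0,0,0],1],
    [[0,0.2,4],[0,0,0],1]
  ]
}}

```text
time: 16.1
ee_pos: [0.4286, -0.1612, 0.1809]
tcp_rot: [-180.0, -0.0, 140.8]
wrist_force: [1.1, -0.2, -2.0]
opening: 0.0104
grasp_force: 88.0
```

Request:
{"name": "play_rows", "arguments": {
  "increments": [
    [[0,0,0.7],[0,0,0],1],
    [[0,0,1.4],[0,0,0],1],
    [[0,0,1.4],[0,0,0],1]
  ]
}}

```text
time: 16.4
ee_pos: [0.4289, -0.1613, 0.1806]
tcp_rot: [180.0, 0.1, 140.8]
wrist_force: [-1.4, 1.5, 5.1]
opening: 0.0107
grasp_force: 89.2
```

```bash
python3 - <<'E'
from h import *
st()
E
```

```text
time:16.4 q:[-2.0606e+01 -8.4810e+00 -1.0760e+01  8.7668e+01 -6.0000e-03  1.8557e+01] ee_pos:[ 0.4289 -0.1613  0.1806] tcp_rot:[1.79988e+02 5.30000e-02 1.40837e+02] wrist_force:[-1.371  1.472  5.105] torque:[0.255 0.27  0.048] opening:0.011 grasp_force:89.16
```

Request:
{"name": "play_rows", "arguments": {
  "increments": [
    [[0,0,-0.4],[0,0,4],1],
    [[0,0,-0.4],[0,0,8],1],
    [[0,0,-0.4],[0,0,12],1],
    [[0,0,-0.4],[0,0,16],1],
    [[0,0,-0.4],[0,0,20],1],
    [[0,0,-0.4],[0,0,22],1]
  ]
}}

```text
time: 17.0
ee_pos: [0.4289, -0.161, 0.1807]
tcp_rot: [180.0, -0.0, 118.7]
wrist_force: [-0.2, 2.5, 3.0]
opening: 0.01
grasp_force: 88.8
```

```bash
python3 - <<'E'
from h import *
st()
E
```

```text
time:17.0 q:[-2.0594e+01 -8.4670e+00 -1.0737e+01  8.7709e+01  3.2000e-02  4.0701e+01] ee_pos:[ 0.4289 -0.161   0.1807] tcp_rot:[ 1.79962e+02 -5.00000e-03  1.18705e+02] wrist_force:[-0.21   2.51   2.994] torque:[0.585 0.086 0.096] opening:0.01 grasp_force:88.797
```

Request:
{"name": "play_rows", "arguments": {
  "increments": [
    [[0.3,0.1,0],[0,0,2],1],
    [[0.3,0.1,0],[0,0,4],1],
    [[0.3,0.1,0],[0,0,4],1]
  ]
}}

```text
time: 17.3
ee_pos: [0.4288, -0.1607, 0.1807]
tcp_rot: [180.0, -0.0, 114.8]
wrist_force: [0.1, 2.0, 5.0]
opening: 0.01
grasp_force: 88.8
```

```bash
python3 -c "
from h import *
st()"
```

```text
time:17.3 q:[-2.0562e+01 -8.4860e+00 -1.0761e+01  8.7707e+01  2.2000e-02  4.4617e+01] ee_pos:[ 0.4288 -0.1607  0.1807] tcp_rot:[ 1.79972e+02 -3.00000e-03  1.14822e+02] wrist_force:[0.138 1.968 4.995] torque:[0.542 0.127 0.02 ] opening:0.01 grasp_force:88.827
```

Request:
{"name": "play_rows", "arguments": {
  "increments": [
    [[0,0,-0.3],[0,0,1.5],1],
    [[0,0,-0.3],[0,0,3],1],
    [[0,0,-0.3],[0,0,3],1]
  ]
}}

```text
time: 17.6
ee_pos: [0.4288, -0.1608, 0.1807]
tcp_rot: [180.0, -0.0, 111.8]
wrist_force: [0.3, 2.3, 5.7]
opening: 0.0104
grasp_force: 89.1
```

```bash
python3 -c "
from h import *
st()"
```

```text
time:17.6 q:[-2.0566e+01 -8.4690e+00 -1.0743e+01  8.7726e+01  1.2000e-02  4.7664e+01] ee_pos:[ 0.4288 -0.1608  0.1807] tcp_rot:[ 1.79992e+02 -9.00000e-03  1.11770e+02] wrist_force:[0.335 2.311 5.676] torque:[ 0.659 -0.086  0.04 ] opening:0.01 grasp_force:89.06
```

Request:
{"name": "play_rows", "arguments": {
  "increments": [
    [[0,0,-0.3],[0,0,2],1],
    [[0,0,-0.3],[0,0,4],1],
    [[0,0,-0.3],[0,0,4],1]
  ]
}}

```text
time: 17.9
ee_pos: [0.4287, -0.1608, 0.1807]
tcp_rot: [-180.0, -0.0, 107.8]
wrist_force: [0.5, 1.7, 4.3]
opening: 0.0102
grasp_force: 88.8
```

```bash
python3 -c "
from h import *
st()"
```

```text
time:17.9 q:[-2.0567e+01 -8.4540e+00 -1.0727e+01  8.7753e+01  1.3000e-02  5.1635e+01] ee_pos:[ 0.4287 -0.1608  0.1807] tcp_rot:[-1.79987e+02 -2.70000e-02  1.07799e+02] wrist_force:[0.506 1.692 4.325] torque:[ 0.749 -0.183  0.047] opening:0.01 grasp_force:88.793
```

Request:
{"name": "play_rows", "arguments": {
  "increments": [
    [[0.4,0.1,-0.3],[0,0,2],1],
    [[0.4,0.1,-0.3],[0,0,4],1],
    [[0.4,0.1,-0.3],[0,0,4],1]
  ]
}}

```text
time: 18.2
ee_pos: [0.4286, -0.1604, 0.1807]
tcp_rot: [-180.0, -0.0, 103.9]
wrist_force: [1.2, 2.4, 0.7]
opening: 0.0104
grasp_force: 88.4
```

```bash
python3 -c "
from h import *
st()"
```

```text
time:18.2 q:[-20.521  -8.463 -10.733  87.777   0.     55.623] ee_pos:[ 0.4286 -0.1604  0.1807] tcp_rot:[-1.79960e+02 -2.70000e-02  1.03856e+02] wrist_force:[1.203 2.387 0.719] torque:[ 0.601 -0.331  0.028] opening:0.01 grasp_force:88.442
```

Request:
{"name": "play_rows", "arguments": {
  "increments": [
    [[0.2,0.3,0],[0,0,2],1],
    [[0.2,0.3,0],[0,0,4],1],
    [[0.2,0.3,0],[0,0,4],1]
  ]
}}

```text
time: 18.5
ee_pos: [0.4288, -0.1602, 0.1807]
tcp_rot: [-179.9, -0.0, 99.9]
wrist_force: [0.6, 1.3, 0.5]
opening: 0.0103
grasp_force: 88.5
```

```bash
python3 -c "
from h import *
st()"
```

```text
time:18.5 q:[-2.0482e+01 -8.4450e+00 -1.0718e+01  8.7784e+01 -1.1000e-02  5.9629e+01] ee_pos:[ 0.4288 -0.1602  0.1807] tcp_rot:[-1.79945e+02 -1.90000e-02  9.98890e+01] wrist_force:[0.57  1.278 0.484] torque:[ 0.492 -0.227  0.009] opening:0.01 grasp_force:88.485
```

Request:
{"name": "play_rows", "arguments": {
  "increments": [
    [[0,0,0],[0,0,2],1],
    [[0,0,0],[0,0,4],1],
    [[0,0,0],[0,0,4],1]
  ]
}}

```text
time: 18.8
ee_pos: [0.4288, -0.1602, 0.1807]
tcp_rot: [-179.9, -0.0, 95.9]
wrist_force: [1.4, 0.6, -1.4]
opening: 0.0106
grasp_force: 88.4
```

```bash
python3 -c "
from h import *
st();print(telemetry.get_obs()['joint_efforts'])"
```

```text
time:18.8 q:[-2.0483e+01 -8.4450e+00 -1.0718e+01  8.7784e+01 -2.0000e-03  6.3606e+01] ee_pos:[ 0.4288 -0.1602  0.1807] tcp_rot:[-1.79948e+02 -2.30000e-02  9.59110e+01] wrist_force:[ 1.37   0.551 -1.433] torque:[ 0.523 -0.342  0.068] opening:0.011 grasp_force:88.402
[ -0.9330106  -37.47889996  46.63529992   0.21270265  -0.75607449
   0.55612469]
```

Request:
{"name": "play_rows", "arguments": {
  "increments": [
    [[0,0,0.2],[0,0,1.5],1],
    [[0,0,0.2],[0,0,3],1],
    [[0,0,0.2],[0,0,3],1]
  ]
}}

```text
time: 19.1
ee_pos: [0.4288, -0.1602, 0.1808]
tcp_rot: [-180.0, -0.0, 92.8]
wrist_force: [0.2, 1.0, 1.4]
opening: 0.0104
grasp_force: 88.6
```

```bash
python3 -c "
from h import *
st();print(telemetry.get_obs()['joint_efforts'])"
```

```text
time:19.1 q:[-20.481  -8.458 -10.728  87.769  -0.     66.72 ] ee_pos:[ 0.4288 -0.1602  0.1808] tcp_rot:[-1.79964e+02 -1.50000e-02  9.27990e+01] wrist_force:[0.207 0.974 1.417] torque:[ 0.591 -0.24   0.057] opening:0.01 grasp_force:88.557
[ -1.00163922 -37.04070926  46.2456429    0.08763177  -0.80140416
   0.41964912]
```

Request:
{"name": "play_rows", "arguments": {
  "increments": [
    [[0,0,0],[0,0,1.5],1],
    [[0,0,0],[0,0,3],1],
    [[0,0,0],[0,0,3],1]
  ]
}}

```text
time: 19.4
ee_pos: [0.4288, -0.1602, 0.1807]
tcp_rot: [-180.0, -0.0, 89.8]
wrist_force: [0.3, 2.4, 1.0]
opening: 0.0101
grasp_force: 88.6
```

```bash
python3 -c "
from h import *
st();print(telemetry.get_obs()['joint_efforts'])"
```

```text
time:19.4 q:[-2.0479e+01 -8.4560e+00 -1.0727e+01  8.7769e+01 -1.0000e-03  6.9753e+01] ee_pos:[ 0.4288 -0.1602  0.1807] tcp_rot:[-1.79961e+02 -1.30000e-02  8.97680e+01] wrist_force:[0.343 2.386 0.962] torque:[ 0.652 -0.312  0.048] opening:0.01 grasp_force:88.554
[ -1.0851004  -37.04782963  46.22561574   0.12007951  -0.87594151
   0.43212706]
```

Request:
{"name": "play_rows", "arguments": {
  "increments": [
    [[0,0,0],[0,0,1.5],1],
    [[0,0,0],[0,0,3],1],
    [[0,0,0],[0,0,3],1]
  ]
}}

```text
time: 19.7
ee_pos: [0.4288, -0.1602, 0.1807]
tcp_rot: [-180.0, -0.0, 86.8]
wrist_force: [1.3, 3.0, 0.8]
opening: 0.0106
grasp_force: 88.5
```

```bash
python3 -c "
from h import *
st();print(telemetry.get_obs()['joint_efforts'])"
```

```text
time:19.7 q:[-2.0480e+01 -8.4560e+00 -1.0728e+01  8.7767e+01 -3.0000e-03  7.2761e+01] ee_pos:[ 0.4288 -0.1602  0.1807] tcp_rot:[-1.79961e+02 -9.00000e-03  8.67590e+01] wrist_force:[1.332 2.997 0.833] torque:[ 0.701 -0.372  0.032] opening:0.011 grasp_force:88.517
[ -1.17831621 -37.05649137  46.1964047    0.17214183  -0.95405336
   0.43456027]
```

Request:
{"name": "play_rows", "arguments": {
  "increments": [
    [[0.4,0.2,0],[0,0,1.5],1],
    [[0.4,0.2,0],[0,0,3],1],
    [[0.4,0.2,0],[0,0,3],1]
  ]
}}

```text
time: 20.0
ee_pos: [0.429, -0.1598, 0.1807]
tcp_rot: [-180.0, 0.0, 83.8]
wrist_force: [0.4, 1.6, 1.6]
opening: 0.0106
grasp_force: 88.5
```

```bash
python3 -c "
from h import *
st();print(telemetry.get_obs()['joint_efforts'])"
```

```text
time:20.0 q:[-2.0428e+01 -8.4450e+00 -1.0719e+01  8.7770e+01 -1.3000e-02  7.5817e+01] ee_pos:[ 0.429  -0.1598  0.1807] tcp_rot:[-1.79953e+02  2.00000e-03  8.37550e+01] wrist_force:[0.385 1.604 1.622] torque:[ 0.579 -0.244  0.116] opening:0.011 grasp_force:88.476
[ -0.8779297  -37.01938748  46.21439695   0.08316915  -0.7210739
   0.4361601 ]
```

Request:
{"name": "play_rows", "arguments": {
  "increments": [
    [[0,0,0],[0,0,1.5],1],
    [[0,0,0],[0,0,3],1],
    [[0,0,0],[0,0,3],1]
  ]
}}

```text
time: 20.3
ee_pos: [0.4291, -0.1598, 0.1808]
tcp_rot: [-180.0, -0.0, 80.8]
wrist_force: [0.5, 1.9, 1.7]
opening: 0.0104
grasp_force: 88.5
```

```bash
python3 -c "
from h import *
st();print(telemetry.get_obs()['joint_efforts'])"
```

```text
time:20.3 q:[-2.0423e+01 -8.4470e+00 -1.0717e+01  8.7767e+01 -7.0000e-03  7.8808e+01] ee_pos:[ 0.4291 -0.1598  0.1808] tcp_rot:[-179.962   -0.      80.769] wrist_force:[0.503 1.933 1.729] torque:[ 0.556 -0.319  0.258] opening:0.01 grasp_force:88.473
[ -1.1077027  -37.05698848  46.1638248    0.19066141  -0.74790604
   0.61175812]
```

Torque rose to 0.26 N m (joint effort +0.18), so the nut is at its stop. I'll release and lift away.

Request:
{"name": "play_rows", "arguments": {
  "increments": [
    [[0,0,0],[0,0,-1],1],
    [[0,0,0],[0,0,-1],0.8],
    [[0,0,0],[0,0,-1],0.6],
    [[0,0,0],[0,0,-1],0.5],
    [[0,0,0],[0,0,-1],0.5],
    [[0,0,0],[0,0,-1],0.5]
  ],
  "grip_force": 20
}}

```text
time: 20.9
ee_pos: [0.429, -0.1599, 0.1807]
tcp_rot: [-180.0, 0.0, 81.8]
wrist_force: [0.2, 0.3, 0.1]
opening: 0.0429
grasp_force: 0.0
```

Request:
{"name": "play_rows", "arguments": {
  "increments": [
    [[0,0,-5],[0,0,0],0.5],
    [[0,0,-20],[0,0,0],0.5],
    [[0,0,-40],[0,0,0],0.5],
    [[0,0,-60],[0,0,0],0.5],
    [[0,0,-80],[0,0,0],0.5],
    [[0,0,-90],[0,0,0],0.5],
    [[0,-30,-100],[0,0,0],0.5],
    [[-30,-70,-110],[0,0,0],0.5],
    [[-60,-110,-120],[0,0,0],0.5],
    [[-90,-150,-120],[0,0,0],0.5],
    [[-110,-170,-120],[0,0,0],0.5],
    [[-110,-170,-120],[0,0,0],0.5]
  ]
}}

```text
time: 22.1
ee_pos: [0.2429, -0.2459, 0.3012]
tcp_rot: [-180.0, 0.1, 81.6]
wrist_force: [0.4, -0.2, -0.3]
opening: 0.0427
grasp_force: 0.0
```

```bash
python3 - <<'E'
from h import *
st()
im,D=camera("top"); s,_=camera("scene")
P=cloud("top",D); Q=P[170:235,265:340].reshape(-1,3); q=Q[(Q[:,2]>.16)&(Q[:,2]<.2)&(abs(Q[:,0]-.428)<.06)&(abs(Q[:,1]+.161)<.06)]
print(len(q),q.mean(0),np.median(q[:,2]) if len(q) else 0)
w=np.linalg.svd((q-q.mean(0))[:,:2])[2][0]; print(np.degrees(np.arctan2(w[1],w[0])))
a=cv2.resize(im[160:240,260:345],(425,400),interpolation=cv2.INTER_CUBIC); b=cv2.resize(s[130:230,250:344],(376,400),interpolation=cv2.INTER_CUBIC)
cv2.imwrite("pics/end.png",np.hstack([a,b[:,:375]])[...,::-1])
E
```

```text
time:22.1 q:[-4.53080e+01 -2.08810e+01 -7.05600e+00  1.03798e+02 -5.80000e-02
  5.31030e+01] ee_pos:[ 0.2429 -0.2459  0.3012] tcp_rot:[-1.79987e+02  6.30000e-02  8.15890e+01] wrist_force:[ 0.427 -0.218 -0.267] torque:[-0.007 -0.017 -0.003] opening:0.043 grasp_force:0.0
101 [ 0.4265939  -0.16175412  0.18656404] 0.1870003365606599
-96.12571007664154
```

View pics/end.png

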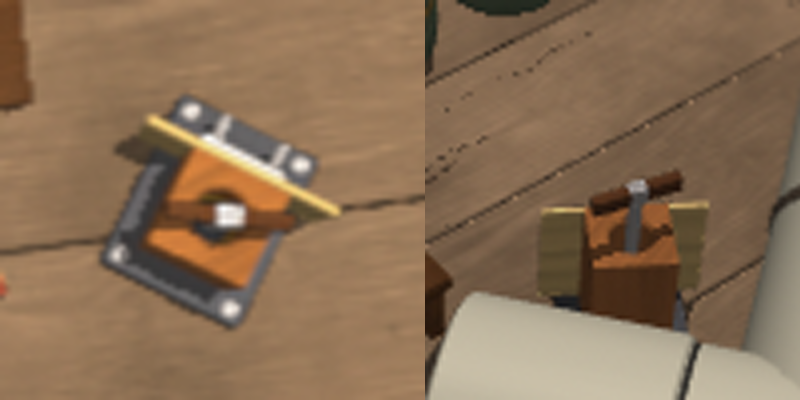

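The key stands upright in the bore and the stand is square. The bar top reads 187 mm against an expected 186, so I'll average a few frames to check full seating.

```bash
python3 - <<'E'
from h import *
D=np.median([camera("top")[1] for _ in range(16)],0); P=cloud("top",D); np.save("P2.npy",P)
Q=P[170:235,265:340].reshape(-1,3); q=Q[(Q[:,2]>.175)&(Q[:,2]<.2)]
print(len(q),"bar",q.mean(0),np.median(q[:,2]))
A=np.c_[q[:,:2]-q[:,:2].mean(0),np.ones(len(q))]; print("slope",np.linalg.lstsq(A,q[:,2],rcond=None)[0])
p=Q[(Q[:,2]>.127)&(Q[:,2]<.134)]; print("post",np.median(p[:,2]))
m=((P[...,2]>.17)&(P[...,2]<.2)).astype(np.uint8); m[:170]=0;m[235:]=0;m[:,:265]=0;m[:,340:]=0
c=max(cv2.findContours(m,0,1)[0],key=len).reshape(-1,2); r=cv2.minAreaRect(np.array([onz("top",u,v,.186)[:2]*1000 for u,v in c],np.float32)); print(r)
E
```

```text
100 bar [ 0.42667653 -0.16172917  0.18637021] 0.1867372192575476
slope [ 0.14031571 -0.01980629  0.18637021]
post 0.12984985496333978
((426.29364013671875, -161.79249572753906), (79.05265045166016, 12.825153350830078), 83.95016479492188)
```

The bar top is 186.5 mm (186 expected) with the post reading 129.9, so the key is fully seated and free. Handing in.

```bash
python3 -c "
from h import *
print(workorder.job_done())"
```

```text
the job is handed in; nothing more can be done
None
```

The job is handed in: the key was seated on the nut and turned clockwise to its stop (about 0.26 N m), then released and left standing fully seated (bar top about 186.5 mm, 186 mm expected), and the candle, soap and matchbox were not touched.

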